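Unlock a bayonet filter funnel and stand it to drain

ROBOT

A 6-joint arm with a two-finger parallel gripper is mounted at the origin on the work surface. World frame = base frame: x ahead of the robot, y to its left, z up, the work surface at z = 0. Lengths are in m, angles in degrees, forces in N, time in s.
With the tool pointing down it reaches from about 0.3 to 0.75 m from the base axis. Payload 8.5 kg.
Tool frame: the origin (TCP) lies between the finger pads, 19 mm behind the fingertips; this is the grasp point; z points along the fingers, y is the line along which they close (so a half turn about z gives the same grasp; the last joint's range is limited). The gripper opens to 85 mm and grips with 20 to 120 N. Pads are 22 mm wide; open, the fingers measure 114 mm over their backs; the gripper's body (76 mm by 85 mm) begins 54 mm behind the grasp point. The pads swing forward as they close: fully open they stand 13 mm farther back than shut.
Start: joints at [54.013, 21.807, 74.336, -0, 83.858, -12.336], TCP at [0.221, 0.504, 0.25] pointing down, gripper open.
Joint ranges: [-178.18, 178.18], [-50.72, 133.34], [12.68, 142.11], [-81.47, 261.47], [9.98, 163.14], [-165.26, 165.26]. Speed limits (degrees/s): [136.94, 136.94, 180, 180, 180, 180].

INTERFACE

Orientations are given as a 3x3 rotation matrix whose columns are the frame's x, y, z axes.
In Python, from rig import env gives the robot as it stands. The module is installed in compiled form; this text tells all that it offers.
- The arm moves only by the tool jog_arm, never from a script. Its argument "targets" is a list of rows, each a list of 6 numbers: the shift along the tool's x, y, z in cm, then the turn, a rotation vector about the tool's x, y, z in degrees. A call has 1 to 8 rows; each row is the pose to reach, as a shift and turn from the pose commanded when the call began, along the tool's axes at that moment; what a row does not reach only later rows make up. A row lasts 1/12 s, in which the tool goes at most 41.7 mm and 7.16 degrees, less where a joint would pass 70% of its speed; a pose out of reach is approached as far as the arm can. A call with a gripper value outside its range is refused whole. "hand" is the opening, from 0 (shut) to 1 (fully open), set as the call begins (left out, the last holds). The fingers move at their own pace and stop on an object; "newtons" is the grip in N (left out, the last holds). Time passes only in rows, so rows that repeat a pose let the fingers close. It gives the time, the measured TCP pose, the force, the opening and the grip force at its end, in the units of the state.
- env.observe(): the state, without advancing time (a new reading comes with each control period).
- env.get_image(name): name is "scene" or "top" or "wrist"; returns a dict with "frame" (400x640x3 uint8, red, green, blue), "depth" (400x640 float32, m along the optical axis (not along the pixel's ray), 0 where there is no reading), "fovy" (degrees; the focal length in pixels is half the picture's height over the tangent of half this angle, whatever the lens; pixels are square), "cx", "cy" (the principal point, pixels), "cam_to_world" (4x4, takes a point from camera to world coordinates). Camera axes: x right, y down, z forward; pixel columns grow to the right and rows downward; lengths in m; the calibration is good to about 2 mm. A picture is of the moment at which its call begins.
- env.close_job(): hands the job in; it is judged then, once.
Trained networks look in the newest picture that a camera, given by its name, has taken for a name from the list of things; names that differ only in an ending like _2 or _b are one class to them, and where a whole thing is asked for, a point or a joint stands for the part that bears it (a point fixed in the world has none). Each returns a list of dicts, best first, with "score" (0 to 1); they miss things now and then, are a little off and sometimes report something else, mostly with a low value. They report only what shows in the picture. A call takes as long as a camera call. They do not tell look-alikes from the thing itself.
- env.regions_of(camera, target): "pixels" (400x640 bool, what is visible of it) and "point" ([row, column] in pixels, amid what is visible of it).
The state is a dict: "time_s": time; "q": joint angles; "qvel": joint speeds; "joint_efforts": joint torques, N m; "position": TCP position; "tool_rot": TCP orientation; "ft_force": force on the tool from outside, world axes, zero at the start; "wrist_torque": the same for the moment, N m; "grip_width": finger opening in m; "gripper_force": force on a finger pad.
Only numpy, scipy, OpenCV 4.12 (cv2) and the standard library are available. Lean on these libraries where they do the work, as an engineer would, in place of code of your own. Each camera call takes 0.05 s, during which the arm holds its last target. There are 200 camera calls.

TASK

Take the filter funnel off the vacuum manifold: push one of its side wings round anticlockwise (seen from above) until its lugs are right out from under the claws, turning it by the wings and never by a grip on the barrel, and only then take hold of the barrel and lift the funnel straight up and out. Stand it upright in the empty ring of the white draining stand, letting go only once its collar rests on the ring, and leave the cap, the stopper, the other funnels and the rest of the bench as they are.

Things in the scene. Friction and masses are not known exactly. Their poses are not given: they have to be found in the camera images.
- funnel: The only steel filter funnel on the manifold, 420 g. Origin: on its axis, at the underside of its collar, which rests on the seat; z up. Collar 62 mm across (0 to 6 mm above the origin), sleeve 59 mm (6 to 28 mm), open barrel above. A bevelled spigot 43 mm across reaches 12 mm below. Two wings along its +x and -x, two lugs along +y and -y. Turning it takes 3 to 6 N at a wing; it stays where left.
- wing_a (a point): Middle of the black grip of the funnel's +x wing, 50 mm from the axis and 22 mm above the funnel's origin: a level round bar 10 mm thick, black from 38 to 60 mm (its end) from the axis.
- wing_b (a point): The same point on the other (-x) wing. With the funnel locked this wing points across the manifold, to its -x side.
- barrel (a point): On the funnel's axis, 55 mm above its origin, a height to grip: the barrel is 50 mm in outside diameter, steel, 2.5 mm wall, from 28 to 80 mm above the origin (52 mm at the rim bead).
- lug (a point): Outer end of the funnel's +y lug (the other points to -y), 39 mm from the axis, 3 mm above the origin. The lugs are 18 mm wide and 6 mm thick, flush with the collar; locked, they lie under the claws.
- manifold: The steel vacuum manifold, fixed: a level pipe 40 mm thick along its y axis with three identical heads at y = -135, 0, +135 mm, carrying funnel, cap and stopper in any order. Origin: on the bench under the middle head; z up. Seats 125 mm above the bench, 78 mm across, bore 46 mm across and 17 mm deep. Two claws a head, on its +y and -y sides. Black stopcock levers hang below on the -x side.
- claw (a point): Top of the middle head's +y claw (its twin is on the -y side), 40 mm from the head's axis, 12.5 mm above the seat; it reaches 47 mm out. Its roof, from 7.5 mm above the seat, holds a lug down. Closed at its clockwise end, open anticlockwise. Locked, funnel x is within 0.2 rad of manifold x; lugs are clear beyond 45 degrees anticlockwise and meet the next claw's closed end at about 135.
- cap: A flat steel closing cap 60 mm in diameter and 27 mm tall with a small black knob, loose in one of the other heads; leave it. Origin: on its axis at the seat.
- stopper: A dark rubber stopper, 59 mm in diameter and 20 mm above the seat, loose in one of the other heads; leave it. Origin: on its axis at the seat.
- stand: The draining stand, fixed: a round steel foot, a short post and three white plastic rings about it, their centres 80 mm from the post. Origin: on the bench under the post. Nothing but the funnels stands higher than 90 mm on it.
- free_ring (a point): Centre of the top face of the one empty white ring of the stand, 75 mm above the bench; the ring is 76 mm outside and 48 mm inside diameter and 15 mm thick, open below. The funnel's spigot goes into it and the collar rests on it; any turn about the vertical will do. z is up.
- ring_b (a point): Centre of the top face of the ring in which the spare funnel stands.
- ring_c (a point): Centre of the top face of the ring in which the short spare funnel stands.
- spare: A loose funnel like the one on the manifold, already standing in the stand (top 155 mm above the bench); leave it. Origin as for the funnel.
- short_spare: A loose shorter funnel of the same make standing in the stand (top 131 mm above the bench); leave it. Origin as for the funnel.
- tin: A steel tin, 104 mm in diameter and 141 mm tall, with two small bottles in it, on the bench at the right; leave it. Origin: centre of its underside.
- reagent: An amber bottle, 60 mm in diameter and 125 mm tall, on the bench behind; leave it. Origin: centre of its underside.
- dishes: A stack of three clear dishes, 60 mm in diameter and 42 mm tall, on the bench in front of the manifold; leave it. Origin: centre of its underside.
- beaker: A glass beaker, 68 mm in diameter and 85 mm tall, on the bench at the left; leave it. Origin: centre of its underside.
Not all that is in view belongs to the job. Leave any green look-alike of the spare alone. Leave any yellow look-alike of the short_spare alone.

How it is judged (in metres and radians):
On the way, in this order (a step that is already met when the one before it is completed fails the run):
1. the funnel is turned at least 43 degrees from the locked direction while it still sits on its seat (within 5 mm) (angle between the x axis of funnel and the x axis of manifold, either way round above 0.75 rad and z of funnel in the frame of manifold below 0.13 m), for 0.2 s.
2. the funnel is lifted more than 35 mm above the seat, upright within 15 degrees (z of funnel in the frame of manifold above 0.16 m and angle between funnel's own z axis and vertical below 0.26 rad), for 0.1 s.
3. the funnel sits in the empty ring, collar down on it, while the fingers still hold it (horizontal distance between funnel and free_ring below 0.006 m and z of funnel in the frame of free_ring between -0.004 and 0.004 m and contact force between the fingers and funnel above 0.5 N), for 0.1 s.
At the end, for the whole second after the job is handed in: The funnel stands in the ring that was empty: its axis within 6 mm of the ring's centre, its collar within 4 mm of the ring's top face, upright within 4.5 degrees, at rest and let go. The spare funnels are still in their rings and the cap and the stopper on their heads, each within 20 mm (horizontal distance between funnel and free_ring below 0.006 m and z of funnel in the frame of free_ring between -0.004 and 0.004 m and angle between funnel's own z axis and vertical below 0.08 rad and linear speed of funnel below 0.02 m/s and contact force between the fingers and funnel below 0.1 N and distance between spare and ring_b below 0.02 m and distance between short_spare and ring_c below 0.02 m and distance of each of cap, stopper from where it was at the start of the episode below 0.02 m); the robot touches nothing.
It fails at once if the locked funnel is gripped by its barrel: fingers pressing on it with more than 3 N with the TCP within 30 mm of its axis, when it is on its seat and turned less than 34 degrees (horizontal distance between the grasp point and funnel below 0.03 m and contact force between the fingers and funnel above 3 N and angle between the x axis of funnel and the x axis of manifold, either way round below 0.6 rad and z of funnel in the frame of manifold below 0.131 m and horizontal distance between funnel and manifold below 0.16 m).
It fails at once if the funnel is tipped more than 35 degrees (angle between funnel's own z axis and vertical above 0.6 rad).
It fails at once if the cap, the stopper or a spare funnel is moved more than 20 mm (distance of any of cap, stopper, spare, short_spare from where it was at the start of the episode above 0.02 m).
It fails at once if the tin, the amber bottle, the dishes or the beaker is moved more than 30 mm (distance of any of tin, reagent, dishes, beaker from where it was at the start of the episode above 0.03 m).
It also fails if it takes over 62 s, if anything falls off the work surface, if the arm or the gripper's body presses on something with over 40 N, if the wrist force passes 120 N, or if a joint passes its speed limit or range.

## Working session

There is one attempt and no reset: what is moved stays moved. The work goes in short steps, Python scripts to look and compute and a tool call to move; the robot and the scene stay as the last step left them, time stands still between calls to the robot, and variables do not carry over. Pictures are saved under pics/ and viewed, at most 10 in all, crops included, and the job is handed in when it is done.

Besides the shell and the picture viewer there is one more tool, called after "Request:" in YAML: its name, and indented under it one key for each argument. jog_arm: Moves the arm, as the interface text tells. Its arguments: {"type":"object","properties":{"targets":{"type":"array","items":{"type":"array","items":{"type":"number"}}},"hand":{"type":"number"},"newtons":{"type":"number"}},"required":["targets"]}

```bash
mkdir -p pics
cat > h.py <<'E'
import numpy as np, cv2
from rig import env
def save(im,n): cv2.imwrite(f'pics/{n}.png',cv2.cvtColor(im['frame'],cv2.COLOR_RGB2BGR))
def cloud(im):
    d=im['depth'];f=200/np.tan(np.radians(im['fovy'])/2)
    v,u=np.mgrid[0:400,0:640]
    P=np.stack([(u-im['cx'])/f*d,(v-im['cy'])/f*d,d],-1)
    T=np.array(im['cam_to_world']);W=P@T[:3,:3].T+T[:3,3]
    W[d<=0]=np.nan
    return W
E
python3 - <<'E'
from h import *
a=env.get_image('scene');b=env.get_image('top')
save(a,'scene0');save(b,'top0')
for c,im in(('scene',a),('top',b)):
    W=cloud(im)
    for t in['funnel','wing_a','wing_b','manifold','claw','cap','stopper','free_ring','ring_b','spare','short_spare','stand','tin','beaker','dishes','reagent']:
        for r in env.regions_of(c,t)[:3]:
            p=np.array(r['point']).astype(int);m=r['pixels']
            print(c,t,round(r['score'],2),p,np.round(W[p[0],p[1]],3),m.sum(),np.round(np.nanmedian(W[m],0),3) if m.any() else '')
E
```

```text
scene funnel 0.26 [268 387] [0.627 0.19  0.064] 3068 [0.632 0.186 0.065]
scene wing_a 0.79 [266 432] [0.665 0.304 0.187] 754 [0.654 0.306 0.166]
scene wing_a 0.33 [266 387] [0.653 0.191 0.11 ] 2820 [0.632 0.193 0.065]
scene wing_b 0.79 [266 432] [0.665 0.304 0.187] 754 [0.654 0.306 0.166]
scene wing_b 0.33 [266 387] [0.653 0.191 0.11 ] 2820 [0.632 0.193 0.065]
scene manifold 0.86 [268 386] [0.63  0.187 0.067] 3164 [0.632 0.191 0.065]
scene manifold 0.22 [266 431] [0.664 0.302 0.185] 752 [0.656 0.306 0.166]
scene claw 0.87 [266 392] [0.616 0.201 0.065] 2907 [0.633 0.193 0.065]
scene cap 0.53 [250 387] [0.627 0.18  0.145] 327 [0.623 0.176 0.13 ]
scene stopper 0.83 [228 343] [0.6   0.044 0.147] 304 [0.6   0.043 0.141]
scene stopper 0.31 [267 389] [0.623 0.194 0.067] 3171 [0.633 0.195 0.065]
scene free_ring 0.68 [195 260] [ 0.513 -0.261  0.073] 1092 [ 0.485 -0.256  0.064]
scene free_ring 0.16 [265 431] [0.661 0.301 0.185] 681 [0.657 0.306 0.167]
scene ring_b 0.91 [196 267] [ 0.455 -0.267  0.007] 1111 [ 0.482 -0.256  0.062]
scene spare 0.93 [217 199] [ 0.656 -0.401  0.061] 542 [ 0.652 -0.
[... 1835 characters left out ...]
0.14 ] 813 [0.638 0.302 0.157]
top short_spare 0.95 [235 370] [ 0.436 -0.205  0.067] 345 [ 0.443 -0.201  0.101]
top short_spare 0.76 [289 364] [ 0.283 -0.192  0.016] 472 [ 0.293 -0.176  0.037]
top stand 0.84 [223 392] [ 0.469 -0.264  0.073] 1810 [ 0.472 -0.272  0.067]
top tin 0.78 [220 491] [ 0.477 -0.522  0.092] 2070 [ 0.466 -0.526  0.101]
top beaker 0.85 [237 176] [0.428 0.352 0.005] 621 [0.432 0.344 0.047]
top beaker 0.27 [172 275] [0.599 0.045 0.141] 372 [0.594 0.039 0.143]
top dishes 0.68 [231 284] [0.447 0.033 0.04 ] 362 [0.444 0.033 0.041]
top reagent 0.88 [124 335] [ 0.732 -0.11   0.111] 501 [ 0.733 -0.115  0.085]
top reagent 0.72 [155 172] [0.648 0.322 0.12 ] 811 [0.638 0.303 0.158]
```

Run:
```python
import cv2,numpy as np
t=cv2.imread('pics/top0.png');s=cv2.imread('pics/scene0.png')
cv2.imwrite('pics/topc.png',cv2.resize(t[100:310,120:530],None,fx=1.95,fy=1.95,interpolation=3))
A=cv2.resize(s[215:325,330:480],(600,440),interpolation=3);B=cv2.resize(t[115:225,130:280],(600,440),interpolation=3)
cv2.imwrite('pics/crop.png',cv2.resize(np.vstack([A[:, :],B]),(409,600)))
```

```text
(no output)
```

View pics/scene0.png

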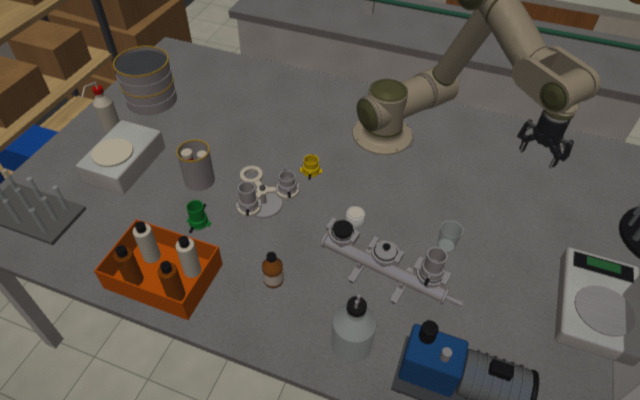

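View pics/topc.png

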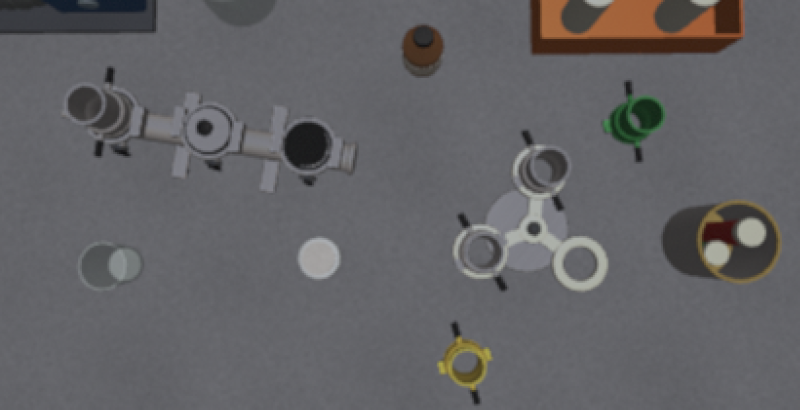

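View pics/crop.png

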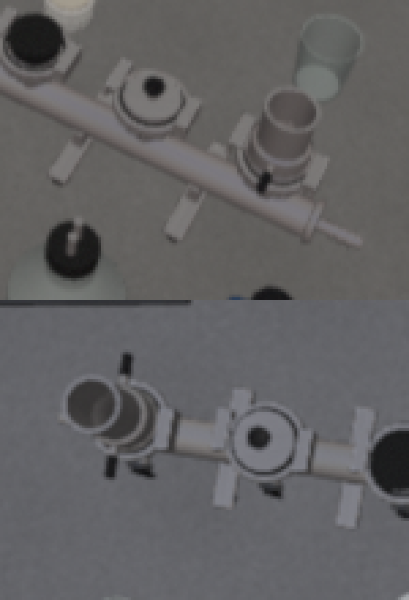

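The scene view and crops show the steel funnel on the left manifold head, at top (165,157) / scene (432,265). Its black wings are at top (177,137) and (171,176). The levers hang on the robot side, so manifold -x faces the robot. What could be mistaken for it:
- spare, top (400,186)
- short spare, top (367,228)
- green look-alike, top (448,160)
- yellow look-alike, top (359,286)

I choose the one on the manifold. The empty ring is at top (417,236).

```bash
cat >> h.py <<'E'
from scipy.optimize import least_squares
def circ(p,r=None):
    c=np.median(p,0)
    f=(lambda x:np.hypot(*(p-x[:2]).T)-(r if r else x[2]))
    s=least_squares(f,[*c,r or .03],loss='soft_l1',f_scale=.001);return np.round(s.x,4)
def sel(W,c,rad,z0,z1):
    m=(np.hypot(W[...,0]-c[0],W[...,1]-c[1])<rad)&(W[...,2]>z0)&(W[...,2]<z1);return W[m]
E
python3 - <<'E'
from h import *
for n in('scene','top'):
    im=env.get_image(n);W=cloud(im)
    for nm,c,rad,z0,z1 in(('funnel rim',(.64,.306),.05,.199,.211),('cap',(.615,.169),.04,.14,.16),('stopper',(.597,.039),.045,.138,.15),('ring',(.445,-.325),.05,.068,.080),('spare rim',(.562,-.28),.04,.15,.16),('short rim',(.45,-.2),.04,.126,.136),('post',(.48,-.27),.02,.05,.1)):
        p=sel(W,c,rad,z0,z1)
        if len(p)>8: print(n,nm,len(p),np.round(p.mean(0),4),circ(p[:,:2]),np.round(np.ptp(p,0),3))
        else: print(n,nm,len(p))
    # black wings
    fr=im['frame'].astype(int)
    m=(fr.max(-1)<55)&(np.hypot(W[...,0]-.63,W[...,1]-.306)<.085)&(W[...,2]>.13)&(W[...,2]<.16)
    k,l,st,ce=cv2.connectedComponentsWithStats(m.astype(np.uint8))
    for i in range(1,k):
        if st[i,4]>5: print(' black',st[i,4],ce[i].round(),np.round(W[l==i].mean(0),4),np.round(np.ptp(W[l==i],0),3))
print(env.observe())
E
```

```text
scene funnel rim 102 [0.6387 0.308  0.2027] [0.6398 0.3074 0.0242] [0.053 0.051 0.009]
scene cap 52 [0.62   0.1729 0.1485] [0.6205 0.1739 0.0083] [0.024 0.05  0.016]
scene stopper 273 [0.5973 0.0415 0.1423] [0.5976 0.0412 0.0217] [0.061 0.083 0.012]
scene ring 205 [ 0.4415 -0.3259  0.0725] [ 0.4404 -0.3289  0.032 ] [0.081 0.089 0.011]
scene spare rim 62 [ 0.5666 -0.2753  0.153 ] [ 0.5664 -0.2756  0.0239] [0.052 0.05  0.009]
scene short rim 53 [ 0.4549 -0.1925  0.129 ] [ 0.4563 -0.1921  0.0242] [0.056 0.052 0.006]
scene post 76 [ 0.4857 -0.268   0.0746] [ 0.4807 -0.2708  0.0145] [0.034 0.037 0.039]
 black 25 [426. 281.] [0.6893 0.3012 0.149 ] [0.023 0.008 0.009]
top funnel rim 122 [0.6381 0.3068 0.2037] [0.637  0.3053 0.0242] [0.05  0.053 0.009]
top cap 61 [0.6153 0.1712 0.1501] [0.6153 0.1715 0.0079] [0.023 0.073 0.014]
top stopper 435 [0.5941 0.0397 0.1429] [0.5942 0.0397 0.0213] [0.057 0.088 0.009]
top ring 443 [ 0.4396 -0.3269  0.0736] [ 0.4374 -0.33    0.0325] [0.081 0.088 0.01 ]
top spare rim 99 [ 0.5635 -0.2793  0.1542] [ 0.5635 -0.2775  0.0241] [0.051 0.05  0.009]
top short ri
[... 398 characters left out ...]
38577364e+01, -1.23361680e+01]), 'qvel': array([ 0.03628074, -0.00567908,  0.04260905,  0.04179809,  0.03622899,
        0.00167853]), 'joint_efforts': array([-1.41221481e-03, -4.48328483e+01, -2.31462318e+01, -2.21868349e-04,
        4.94684700e-04, -2.67379471e-05]), 'position': array([0.22063094, 0.5037904 , 0.25001108]), 'tool_rot': array([[-9.16005200e-01,  4.01166391e-01, -3.39500386e-05],
       [ 4.01166391e-01,  9.16005200e-01, -5.79412746e-06],
       [ 2.87740027e-05, -1.89270653e-05, -9.99999999e-01]]), 'ft_force': array([-0.46720569, -0.19982675, -0.95871506]), 'wrist_torque': array([-0.02780584, -0.02777221, -0.03203352]), 'gripper_force': 0.0, 'grip_width': 0.0853554851039102}
```

Request:
jog_arm:
  targets:
    - [-30, 0, 0, 0, 0, -10]
    - [-30, 0, 0, 0, 0, -17]
    - [-30, 0, 0, 0, 0, -17]
    - [-30, 0, 0, 0, 0, -17]
    - [-30, 0, 0, 0, 0, -17]
    - [-40.4, 0, 0, 0, 0, -17]
    - [-40.4, 0, 0, 0, 0, -17]
    - [-40.4, 0, 0, 0, 0, -17]
  hand: 0
  newtons: 40

```text
time_s: 2.47
position: [0.5217, 0.3715, 0.2501]
tool_rot: [[-0.993, 0.116, 0.0], [0.116, 0.993, 0.0], [-0.0, 0.0, -1.0]]
ft_force: [-0.5, 1.1, -0.3]
grip_width: -0.0002
gripper_force: 0.0
```

Request:
jog_arm:
  targets:
    - [0, 0, 0, 0, 0, 0]

```text
time_s: 2.55
position: [0.5258, 0.3689, 0.2487]
tool_rot: [[-0.993, 0.122, 0.001], [0.122, 0.993, -0.001], [-0.001, -0.001, -1.0]]
ft_force: [1.2, 0.3, -0.5]
grip_width: -0.0001
gripper_force: 0.0
```

```bash
cat >> h.py <<'E'
def delta(pos,yaw_y=None):
    o=env.observe();R=np.array(o['tool_rot']);d=R.T@(np.array(pos)-o['position'])*100
    a=np.degrees(np.arctan2(R[1,1],R[0,1]));print('t',o['time_s'],'pos',o['position'].round(4),'yaw_y',a.round(1),'w',round(o['grip_width'],4),'F',np.round(o['ft_force'],1))
    t=0
    if yaw_y is not None: t=-((yaw_y-a+90)%180-90)
    print('shift cm',d.round(2),'turn z',round(t,1))
E
python3 - <<'E'
from h import *
delta((.5911,.342,.160),83.5)
im=env.get_image('wrist');save(im,'w1')
E
```

```text
t 2.55 pos [0.5258 0.3689 0.2487] yaw_y 83.0 w -0.0001 F [ 1.2  0.3 -0.5]
shift cm [-6.8  -1.86  8.88] turn z -0.5
```

Request:
jog_arm:
  targets:
    - [-6.8, -1.9, 0, 0, 0, 0]
    - [-6.8, -1.9, 0, 0, 0, 0]
    - [-6.8, -1.9, 4, 0, 0, 0]
    - [-6.8, -1.9, 7.5, 0, 0, 0]
    - [-6.8, -1.9, 8.9, 0, 0, 0]
    - [-6.8, -1.9, 8.9, 0, 0, 0]

```text
time_s: 3.1
position: [0.5831, 0.346, 0.1568]
tool_rot: [[-0.993, 0.115, -0.008], [0.115, 0.993, -0.003], [0.007, -0.004, -1.0]]
ft_force: [-0.9, -0.2, -0.0]
grip_width: -0.0001
gripper_force: 0.0
```

Run:
```python
from h import *
delta((.5911,.342,.160),83.5)
im=env.get_image('wrist');s=env.get_image('scene')
a=cv2.resize(s['frame'][200:320,360:500],(560,480),interpolation=3)
im2=cv2.resize(im['frame'],(240*1,150));a[:150,:240]=im2
cv2.imwrite('pics/s1.png',a[...,::-1])
```

```text
t 3.1 pos [0.5831 0.346  0.1568] yaw_y 83.4 w -0.0001 F [-0.9 -0.2 -0. ]
shift cm [-0.84 -0.31 -0.33] turn z -0.1
```

View pics/s1.png

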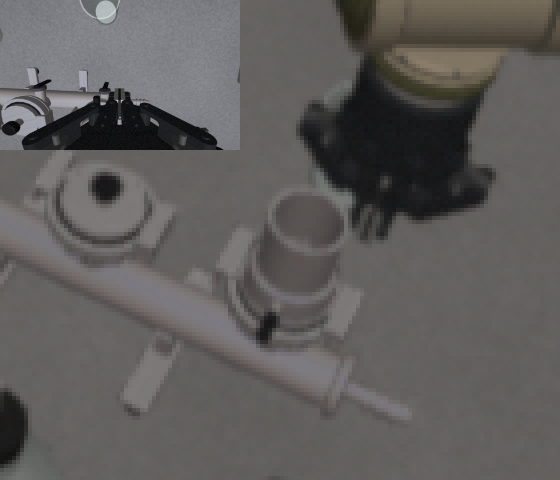

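The picture shows the closed fist on the beaker side of the funnel, level with the near wing and clear of barrel and claws; it's still settling. I'll let it settle and work out the arc.

Request:
jog_arm:
  targets:
    - [0, 0, 0, 0, 0, 0]
    - [0, 0, 0, 0, 0, 0]

```text
time_s: 3.37
position: [0.5856, 0.3466, 0.1632]
tool_rot: [[-0.993, 0.115, 0.003], [0.115, 0.993, 0.001], [-0.003, 0.002, -1.0]]
ft_force: [-0.2, -0.4, -0.7]
grip_width: -0.0
gripper_force: 0.0
```

```bash
cat >> h.py <<'E'
C=np.array([.6384,.3060])
def arc(phis,r=.051,off=.018,z=.160):
    o=env.observe();R=np.array(o['tool_rot']);a=np.degrees(np.arctan2(R[1,1],R[0,1]))
    print(o['time_s'],o['position'].round(4),a.round(1),np.round(o['ft_force'],1))
    rows=[]
    for ph in phis:
        p=np.radians(ph);u=np.array([np.cos(p),np.sin(p)]);t=np.array([-u[1],u[0]])
        q=np.append(C+r*u-off*t,z);d=R.T@(q-o['position'])*100
        rows.append([*(float(x) for x in d.round(1)),0,0,float(round((a-(ph-90)+90)%180-90) * 1.0)])
    print(rows)
E
python3 - <<'E'
from h import *
arc([165,173.5,178,183,188,193,198,203])
E
```

```text
3.3667 [0.5856 0.3466 0.1632] 83.4 [-0.2 -0.4 -0.7]
[[-0.9, -0.9, 0.3, 0, 0, 8.0], [-0.6, -1.6, 0.3, 0, 0, 0.0], [-0.5, -2.0, 0.3, 0, 0, -5.0], [-0.4, -2.5, 0.3, 0, 0, -10.0], [-0.3, -3.0, 0.3, 0, 0, -15.0], [-0.3, -3.4, 0.3, 0, 0, -20.0], [-0.3, -3.9, 0.3, 0, 0, -25.0], [-0.4, -4.4, 0.3, 0, 0, -30.0]]
```

Request:
jog_arm:
  targets:
    - [-0.8, -0.7, 0.3, 0, 0, 0]
    - [-0.6, -1.6, 0.3, 0, 0, 0]
    - [-0.5, -2.0, 0.3, 0, 0, -5]
    - [-0.4, -2.5, 0.3, 0, 0, -10]
    - [-0.3, -3.0, 0.3, 0, 0, -15]
    - [-0.3, -3.4, 0.3, 0, 0, -20]
    - [-0.3, -3.9, 0.3, 0, 0, -25]
    - [-0.4, -4.4, 0.3, 0, 0, -30]

```text
time_s: 4.03
position: [0.5841, 0.3013, 0.1585]
tool_rot: [[-0.916, -0.4, 0.001], [-0.4, 0.916, 0.001], [-0.001, 0.001, -1.0]]
ft_force: [0.7, 3.0, 0.0]
grip_width: 0.0002
gripper_force: 1.2
```

Run:
```python
from h import *
arc([203,208,213,218,223,228,233,238,240])
```

```text
4.0333 [0.5841 0.3013 0.1585] 113.6 [0.7 3.  0. ]
[[-0.1, 0.1, -0.2, 0, 0, 1.0], [0.1, -0.3, -0.2, 0, 0, -4.0], [0.2, -0.8, -0.2, 0, 0, -9.0], [0.2, -1.3, -0.2, 0, 0, -14.0], [0.2, -1.7, -0.2, 0, 0, -19.0], [0.2, -2.2, -0.2, 0, 0, -24.0], [0.2, -2.7, -0.2, 0, 0, -29.0], [0.1, -3.1, -0.2, 0, 0, -34.0], [0.0, -3.3, -0.2, 0, 0, -36.0]]
```

Request:
jog_arm:
  targets:
    - [0.1, -0.3, -0.1, 0, 0, -4]
    - [0.2, -0.8, -0.1, 0, 0, -9]
    - [0.2, -1.3, -0.1, 0, 0, -14]
    - [0.2, -1.7, -0.1, 0, 0, -19]
    - [0.2, -2.2, -0.1, 0, 0, -24]
    - [0.2, -2.7, -0.1, 0, 0, -29]
    - [0.1, -3.1, -0.1, 0, 0, -34]
    - [0, -3.3, -0.1, 0, 0, -36]

```text
time_s: 4.7
position: [0.597, 0.2706, 0.1593]
tool_rot: [[-0.507, -0.862, -0.001], [-0.862, 0.507, 0.001], [-0.0, 0.001, -1.0]]
ft_force: [-2.4, 1.5, 2.0]
grip_width: 0.0002
gripper_force: 1.6
```

Request:
jog_arm:
  targets:
    - [0, 0, 0, 0, 0, 0]

```text
time_s: 4.78
position: [0.5972, 0.2706, 0.1593]
tool_rot: [[-0.51, -0.86, -0.0], [-0.86, 0.51, 0.0], [-0.0, 0.0, -1.0]]
ft_force: [-0.5, -0.1, 1.8]
grip_width: 0.0001
gripper_force: 0.5
```

```bash
cat >> h.py <<'E'
def wings():
    for n in('scene','top'):
        im=env.get_image(n);W=cloud(im);p=sel(W,(.64,.306),.05,.197,.213)
        if len(p)>8: print(n,'rim',circ(p[:,:2]),len(p))
        fr=im['frame'].astype(int)
        m=(fr.max(-1)<60)&(np.hypot(W[...,0]-.638,W[...,1]-.306)<.07)&(W[...,2]>.138)&(W[...,2]<.158)
        k,l,st,ce=cv2.connectedComponentsWithStats(m.astype(np.uint8))
        for i in range(1,k):
            if st[i,4]>5:
                c=W[l==i].mean(0);print(' black',st[i,4],ce[i].round(),c.round(4),'ang',np.degrees(np.arctan2(c[1]-.306,c[0]-.6384)).round(1),'r',np.hypot(c[1]-.306,c[0]-.6384).round(3))
    return
E
python3 - <<'E'
from h import *
arc([240]);wings()
E
```

```text
4.7833 [0.5972 0.2706 0.1593] 149.4 [-0.5 -0.1  1.8]
[[-0.0, 0.0, -0.1, 0, 0, -1.0]]
scene rim [0.638  0.3013 0.0267] 161
 black 30 [419. 254.] [0.6123 0.2643 0.1504] ang -122.0 r 0.049
 black 24 [446. 280.] [0.6658 0.3476 0.1492] ang 56.6 r 0.05
 black 23 [191. 168.] [0.6084 0.2588 0.1506] ang -122.4 r 0.056
```

Both black grips, at scene (419,254) and (446,280), now lie along 57°. That's about 64° anticlockwise of the locked line, and the lugs are clear. I'll back off, rise and go over the barrel.

Request:
jog_arm:
  targets:
    - [0, 1.5, 0, 0, 0, 0]
    - [0, 3, 0, 0, 0, 0]
    - [0, 3, -3, 0, 0, 0]
    - [0, 3, -7, 0, 0, 0]
    - [0, 3, -11, 0, 0, 0]
    - [0, 3, -11, 0, 0, 0]

```text
time_s: 5.38
position: [0.5731, 0.2872, 0.2779]
tool_rot: [[-0.511, -0.86, 0.014], [-0.86, 0.511, 0.004], [-0.011, -0.01, -1.0]]
ft_force: [0.9, 1.1, 1.6]
grip_width: 0.0001
gripper_force: 0.0
```

Run:
```python
from h import *
wings();delta((.6386,.306,.262))
```

```text
scene rim [0.6402 0.3056 0.024 ] 125
 black 18 [418. 255.] [0.6146 0.2626 0.15  ] ang -118.7 r 0.049
 black 23 [446. 280.] [0.6655 0.3479 0.1487] ang 57.2 r 0.05
top rim [0.6368 0.3035 0.024 ] 80
 black 28 [190. 167.] [0.6109 0.261  0.1502] ang -121.5 r 0.053
t 5.4833 pos [0.5717 0.2867 0.2707] yaw_y 149.3 w -0.0001 F [ 0.6  0.9 -1.2]
shift cm [-5.07 -4.76  0.89] turn z 0
```

Request:
jog_arm:
  targets:
    - [-2.5, -2.4, 0, 0, 0, 0]
    - [-5.1, -4.7, 0, 0, 0, 0]
    - [-5.1, -4.7, 0, 0, 0, 0]
    - [-5.1, -4.7, 0, 0, 0, 0]
    - [-5.1, -4.7, 0, 0, 0, 0]
    - [-5.1, -4.7, 0, 0, 0, 0]
  hand: 1

```text
time_s: 5.98
position: [0.637, 0.3066, 0.2689]
tool_rot: [[-0.51, -0.86, -0.001], [-0.86, 0.51, -0.0], [0.001, 0.001, -1.0]]
ft_force: [-0.2, 1.3, -0.1]
grip_width: 0.0725
gripper_force: 0.0
```

Run:
```python
from h import *
delta((.6385,.305,.180))
im=env.get_image('wrist');save(im,'w2');W=cloud(im);p=sel(W,(.638,.306),.05,.198,.212);print(len(p),p.mean(0) if len(p) else '',circ(p[:,:2]) if len(p)>8 else '')
```

```text
t 5.9833 pos [0.637  0.3066 0.2689] yaw_y 149.3 w 0.0725 F [-0.2  1.3 -0.1]
shift cm [ 0.05 -0.21  8.89] turn z 0
1385 [0.64009838 0.30675117 0.20497292] [0.6385 0.3044 0.0238]
```

View pics/w2.png

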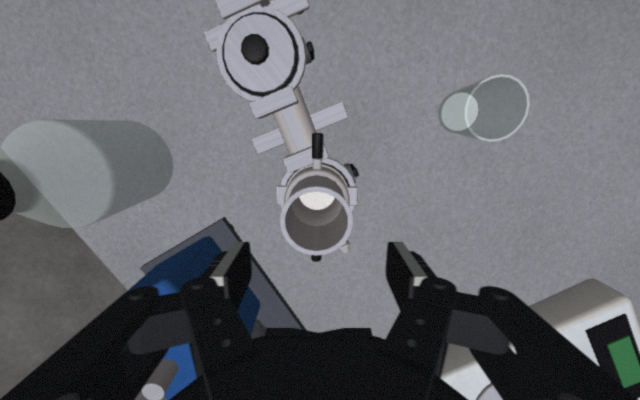

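The wrist view shows the funnel rim at (316,220), midway between the open fingers at (235,265) and (402,265). The wings are turned out and one lug shows clear at (345,245). I'll descend and grip.

Request:
jog_arm:
  targets:
    - [0, -0.2, 2, 0, 0, 0]
    - [0, -0.2, 4, 0, 0, 0]
    - [0, -0.2, 6, 0, 0, 0]
    - [0, -0.2, 8, 0, 0, 0]
    - [0, -0.2, 8.9, 0, 0, 0]
    - [0, -0.2, 8.9, 0, 0, 0]
  hand: 1

```text
time_s: 6.53
position: [0.6384, 0.3054, 0.1783]
tool_rot: [[-0.51, -0.86, -0.004], [-0.86, 0.51, -0.001], [0.003, 0.003, -1.0]]
ft_force: [-0.1, 0.4, -0.2]
grip_width: 0.0858
gripper_force: 0.0
```

Request:
jog_arm:
  targets:
    - [0, 0, 0, 0, 0, 0]
    - [0, 0, 0, 0, 0, 0]
    - [0, 0, 0, 0, 0, 0]
    - [0, 0, 0, 0, 0, 0]
    - [0, 0, 0, 0, 0, 0]
    - [0, 0, 0, 0, 0, 0]
  hand: 0
  newtons: 40

```text
time_s: 7.03
position: [0.6395, 0.3063, 0.182]
tool_rot: [[-0.509, -0.861, 0.002], [-0.861, 0.509, 0.001], [-0.002, -0.001, -1.0]]
ft_force: [-4.2, 1.3, 6.1]
grip_width: 0.0501
gripper_force: 41.3
```

Request:
jog_arm:
  targets:
    - [0, 0, -0.8, 0, 0, 0]
    - [0, 0, -1.6, 0, 0, 0]
    - [0, 0, -2.6, 0, 0, 0]
    - [0, 0, -4, 0, 0, 0]
    - [0, 0, -6, 0, 0, 0]
    - [0, 0, -8.5, 0, 0, 0]
    - [0, 0, -10, 0, 0, 0]
    - [0, 0, -10, 0, 0, 0]

```text
time_s: 7.7
position: [0.6403, 0.3057, 0.2849]
tool_rot: [[-0.51, -0.86, 0.007], [-0.86, 0.51, 0.002], [-0.005, -0.005, -1.0]]
ft_force: [-0.1, -0.2, -4.1]
grip_width: 0.0499
gripper_force: 42.7
```

Run:
```python
from h import *
delta((.45,-.25,.29))
for n in('scene','top'):
    im=env.get_image(n);W=cloud(im)
    print(n,[ (t,round(r['score'],2),np.round(np.nanmedian(W[r['pixels']],0),3)) for t in('funnel','cap','stopper') for r in env.regions_of(n,t)[:1]])
    # white ring: fit in pixels
    m=(im['frame'].min(-1)>120)
    p=W[m&(np.hypot(W[...,0]-.439,W[...,1]+.329)<.05)&(W[...,2]>.069)&(W[...,2]<.081)]
    print(len(p),np.median(p,0).round(4),circ(p[:,:2]))
    if n=='scene': cv2.imwrite('pics/s2.png',cv2.resize(im['frame'][150:320,220:480],None,fx=3,fy=3)[...,::-1])
```

```text
t 7.7 pos [0.6403 0.3057 0.2849] yaw_y 149.3 w 0.0499 F [-0.1 -0.2 -4.1]
shift cm [ 57.51 -11.98  -0.76] turn z 0
scene [('funnel', 0.67, array([0.662, 0.315, 0.255])), ('cap', 0.71, array([ 0.468, -0.189,  0.103])), ('stopper', 0.55, array([0.6  , 0.042, 0.142]))]
146 [ 0.4422 -0.3249  0.0735] [ 0.4377 -0.3297  0.0319]
top [('funnel', 0.78, array([0.631, 0.288, 0.25 ])), ('cap', 0.81, array([0.614, 0.171, 0.131])), ('stopper', 0.62, array([0.594, 0.039, 0.143]))]
405 [ 0.442  -0.3276  0.0737] [ 0.4373 -0.3308  0.0321]
```

View pics/s2.png

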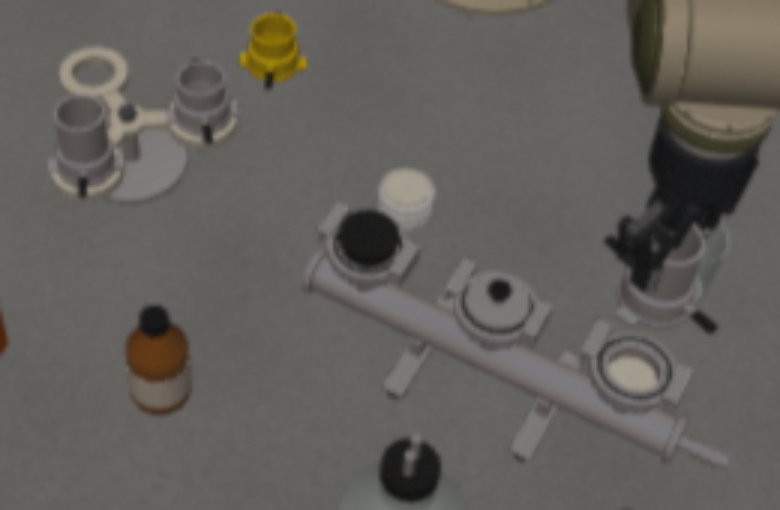

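The funnel came up cleanly; the bare seat is visible at crop (635,370), and cap and stopper are unmoved. The empty ring is at crop (93,70). I'll carry it across.

Request:
jog_arm:
  targets:
    - [3, -1.2, 0, 0, 0, 4]
    - [7, -2.8, 0, 0, 0, 8]
    - [11, -4.4, 0, 0, 0, 12]
    - [14.5, -5.8, 0, 0, 0, 16]
    - [18, -7.2, 0, 0, 0, 20]
    - [21.5, -8.6, 0, 0, 0, 24]
    - [25, -10, 0, 0, 0, 28]
    - [28.5, -11.4, 0, 0, 0, 30]

```text
time_s: 8.77
position: [0.5916, 0.0008, 0.28]
tool_rot: [[-0.873, -0.487, -0.0], [-0.487, 0.873, -0.0], [0.0, 0.0, -1.0]]
ft_force: [-0.3, -0.3, -3.9]
grip_width: 0.05
gripper_force: 43.0
```

Run:
```python
from h import *
delta((.54,-.33,.28),89)
```

```text
t 8.7667 pos [0.5916 0.0008 0.28  ] yaw_y 119.1 w 0.05 F [-0.3 -0.3 -3.9]
shift cm [ 20.62 -26.37  -0.  ] turn z 30.1
```

Request:
jog_arm:
  targets:
    - [2.5, -3.2, 0, 0, 0, 4]
    - [5, -6.4, 0, 0, 0, 8]
    - [7.5, -9.6, 0, 0, 0, 12]
    - [10, -12.8, 0, 0, 0, 16]
    - [12.5, -16, 0, 0, 0, 20]
    - [15, -19.2, 0, 0, 0, 24]
    - [17.5, -22.4, 0, 0, 0, 28]
    - [20.6, -26.4, 0, 0, 0, 30]

```text
time_s: 9.43
position: [0.5427, -0.3216, 0.28]
tool_rot: [[-1.0, 0.015, -0.0], [0.015, 1.0, 0.0], [0.0, 0.0, -1.0]]
ft_force: [0.7, -0.6, -4.8]
grip_width: 0.05
gripper_force: 43.0
```

Request:
jog_arm:
  targets:
    - [0, 0, 0, 0, 0, 0]
    - [0, 0, 0, 0, 0, 0]
    - [0, 0, 0, 0, 0, 0]

```text
time_s: 9.68
position: [0.5434, -0.3196, 0.2797]
tool_rot: [[-1.0, 0.011, -0.0], [0.011, 1.0, 0.001], [0.0, 0.001, -1.0]]
ft_force: [1.1, 1.0, -4.8]
grip_width: 0.0501
gripper_force: 43.6
```

Run:
```python
from h import *
delta((.438,-.33,.28))
im=env.get_image('wrist');save(im,'w3');W=cloud(im)
p=sel(W,(.438,-.33),.045,.069,.081);print(len(p))
if len(p)>9: print(p.mean(0).round(4),circ(p[:,:2]),np.ptp(p,0))
T=env.get_image('top');p2=sel(cloud(T),(.438,-.33),.045,.069,.081);print(len(p2),circ(p2[:,:2]) if len(p2)>9 else '')
```

```text
t 9.6833 pos [ 0.5434 -0.3196  0.2797] yaw_y 89.3 w 0.0501 F [ 1.1  1.  -4.8]
shift cm [10.52 -1.16 -0.03] turn z 0
2560
[ 0.4378 -0.33    0.0756] [ 0.4386 -0.331   0.0316] [0.07418364 0.07867657 0.00951937]
0
```

View pics/w3.png

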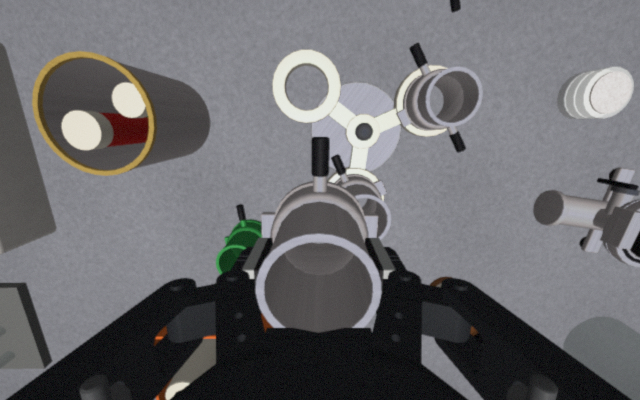

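The wrist view shows the held funnel upright between the fingers and the empty ring at (307,86). I'll refine both centres in this one view, since it's the same camera.

Run:
```python
from h import *
im=env.get_image('wrist');W=cloud(im);o=env.observe()
f=200/np.tan(np.radians(im['fovy'])/2);T=np.array(im['cam_to_world'])
def plane(px,z):
    r=np.c_[(px[:,0]-im['cx'])/f,(px[:,1]-im['cy'])/f,np.ones(len(px))]@T[:3,:3].T
    return T[:3,3]+r*((z-T[2,3])/r[:,2])[:,None]
m=((im['frame'].min(-1)>150)).astype(np.uint8);m[:, :240]=0;m[:,350:]=0;m[140:]=0
cs,h=cv2.findContours(m,cv2.RETR_CCOMP,cv2.CHAIN_APPROX_NONE)
for c in cs:
    if len(c)>60:
        p=plane(c[:,0,:].astype(float),.075)[:,:2];print(len(c),circ(p))
p=sel(W,o['position'][:2],.05,.297,.312);print('rim',len(p),np.median(p,0).round(4),circ(p[:,:2]),'tcp',o['position'].round(4))
q=sel(W,o['position'][:2],.075,.22,.26)
fr=im['frame'].astype(int);mm=(fr.max(-1)<50);mm[:, :300]=0;mm[:,345:]=0;mm[:130]=0;mm[185:]=0
w=W[mm];print('wing',np.median(w,0).round(4),w[:,2].max().round(4))
```

```text
276 [ 0.4452 -0.3263  0.0438]
130 [ 0.4372 -0.3322  0.0243]
rim 4991 [ 0.5367 -0.3184  0.3039] [ 0.5416 -0.319   0.0243] tcp [ 0.5438 -0.3185  0.2802]
wing [nan nan nan] nan
```

Request:
jog_arm:
  targets:
    - [2.5, -0.4, 0, 0, 0, 0]
    - [5, -0.8, 0, 0, 0, 0]
    - [7.5, -1.2, 0, 0, 0, 0]
    - [9.5, -1.4, 0, 0, 0, 0]
    - [10.4, -1.4, 0, 0, 0, 0]
    - [10.4, -1.4, 3, 0, 0, 0]
    - [10.4, -1.4, 5, 0, 0, 0]
    - [10.4, -1.4, 5, 0, 0, 0]

```text
time_s: 10.5
position: [0.4387, -0.3307, 0.2266]
tool_rot: [[-1.0, 0.01, -0.004], [0.01, 1.0, 0.005], [0.004, 0.005, -1.0]]
ft_force: [0.1, 0.6, -5.3]
grip_width: 0.05
gripper_force: 43.9
```

Request:
jog_arm:
  targets:
    - [0, 0, 0, 0, 0, 0]
    - [0, 0, 0, 0, 0, 0]
    - [0, 0, 0, 0, 0, 0]
    - [0, 0, 0, 0, 0, 0]
    - [0, 0, 0, 0, 0, 0]

```text
time_s: 10.92
position: [0.4396, -0.3327, 0.2308]
tool_rot: [[-1.0, 0.011, 0.001], [0.011, 1.0, -0.001], [-0.001, -0.001, -1.0]]
ft_force: [-0.2, 0.1, -4.7]
grip_width: 0.0499
gripper_force: 43.9
```

Run:
```python
from h import *
delta((.4399,-.3313,.132))
o=env.observe();zr=o['position'][2]+.023
for n in('wrist','scene','top'):
    im=env.get_image(n);W=cloud(im)
    p=sel(W,o['position'][:2],.045,zr-.006,zr+.009)
    print(n,len(p),circ(p[:,:2]) if len(p)>9 else '',np.round(p[:,2].max(),4) if len(p) else '')
    if n=='scene': cv2.imwrite('pics/s3.png',cv2.resize(im['frame'][120:250,200:360],None,fx=4,fy=4)[...,::-1])
```

```text
t 10.9167 pos [ 0.4396 -0.3327  0.2308] yaw_y 89.4 w 0.0499 F [-0.2  0.1 -4.7]
shift cm [-0.02  0.16  9.88] turn z 0
wrist 4884 [ 0.4374 -0.333   0.0242] 0.2628
scene 92 [ 0.4383 -0.3291  0.0287] 0.2627
top 2  0.2624
```

View pics/s3.png

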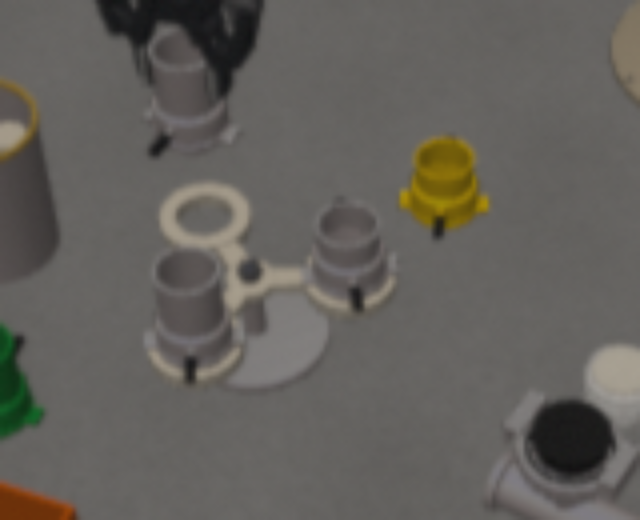

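The scene crop shows the funnel held upright above the ring (205,215), with both spares untouched. I'll lower it with a 1 mm correction in y.

Request:
jog_arm:
  targets:
    - [0, 0.1, 2.5, 0, 0, 0]
    - [0, 0.1, 5, 0, 0, 0]
    - [0, 0.1, 7, 0, 0, 0]
    - [0, 0.1, 8.2, 0, 0, 0]
    - [0, 0.1, 8.2, 0, 0, 0]
    - [0, 0.1, 8.2, 0, 0, 0]
    - [0, 0.1, 8.2, 0, 0, 0]
    - [0, 0.1, 8.2, 0, 0, 0]

```text
time_s: 11.73
position: [0.4397, -0.3321, 0.1492]
tool_rot: [[-1.0, 0.011, 0.002], [0.011, 1.0, -0.002], [-0.002, -0.002, -1.0]]
ft_force: [-0.1, -0.3, -5.0]
grip_width: 0.0499
gripper_force: 43.9
```

Request:
jog_arm:
  targets:
    - [0, 0, 0.3, 0, 0, 0]
    - [0, 0, 0.6, 0, 0, 0]
    - [0, 0, 0.9, 0, 0, 0]
    - [0, 0, 1.2, 0, 0, 0]
    - [0, 0, 1.2, 0, 0, 0]
    - [0, 0, 1.2, 0, 0, 0]
    - [0, 0, 1.2, 0, 0, 0]

```text
time_s: 12.32
position: [0.4394, -0.3317, 0.1361]
tool_rot: [[-1.0, 0.011, 0.0], [0.011, 1.0, -0.0], [-0.0, -0.0, -1.0]]
ft_force: [-0.7, 0.6, -4.5]
grip_width: 0.0501
gripper_force: 43.9
```

Request:
jog_arm:
  targets:
    - [0, 0, 0.1, 0, 0, 0]
    - [0, 0, 0.2, 0, 0, 0]
    - [0, 0, 0.3, 0, 0, 0]
    - [0, 0, 0.4, 0, 0, 0]
    - [0, 0, 0.4, 0, 0, 0]
    - [0, 0, 0.4, 0, 0, 0]

```text
time_s: 12.82
position: [0.4394, -0.3316, 0.1321]
tool_rot: [[-1.0, 0.011, 0.0], [0.011, 1.0, -0.0], [-0.0, -0.0, -1.0]]
ft_force: [0.5, 0.7, -3.8]
grip_width: 0.05
gripper_force: 44.0
```

Request:
jog_arm:
  targets:
    - [0, 0, 0.1, 0, 0, 0]
    - [0, 0, 0.2, 0, 0, 0]
    - [0, 0, 0.2, 0, 0, 0]
    - [0, 0, 0.2, 0, 0, 0]

```text
time_s: 13.15
position: [0.4397, -0.3315, 0.1319]
tool_rot: [[-1.0, 0.011, 0.002], [0.011, 1.0, -0.002], [-0.002, -0.002, -1.0]]
ft_force: [-1.9, 4.9, 12.1]
grip_width: 0.0494
gripper_force: 44.9
```

Run:
```python
from h import *
delta((.4399,-.3313,.132))
o=env.observe()
for n in('wrist','scene'):
    W=cloud(env.get_image(n));p=sel(W,o['position'][:2],.04,.148,.165);print(n,len(p),np.median(p,0).round(4),circ(p[:,:2]))
```

```text
t 13.15 pos [ 0.4397 -0.3315  0.1319] yaw_y 89.4 w 0.0494 F [-1.9  4.9 12.1]
shift cm [-0.02  0.02 -0.01] turn z 0
wrist 5147 [ 0.4307 -0.3317  0.1556] [ 0.4376 -0.3317  0.0242]
scene 87 [ 0.4509 -0.3322  0.1538] [ 0.4385 -0.3284  0.0278]
```

The rim is at 0.155 m, which is right for a seated collar, and it's centred on the ring. I'll let go and rise.

Request:
jog_arm:
  targets:
    - [0, 0, 0, 0, 0, 0]
    - [0, 0, 0, 0, 0, 0]
    - [0, 0, 0, 0, 0, 0]
    - [0, 0, 0, 0, 0, 0]
    - [0, 0, 0, 0, 0, 0]
    - [0, 0, 0, 0, 0, 0]
    - [0, 0, 0, 0, 0, 0]
  hand: 1

```text
time_s: 13.83
position: [0.4393, -0.3317, 0.13]
tool_rot: [[-1.0, 0.011, -0.0], [0.011, 1.0, 0.0], [0.0, 0.0, -1.0]]
ft_force: [-0.6, -0.5, -1.3]
grip_width: 0.0857
gripper_force: 0.0
```

Request:
jog_arm:
  targets:
    - [0, 0, -1.5, 0, 0, 0]
    - [0, 0, -3, 0, 0, 0]
    - [0, 0, -6, 0, 0, 0]
    - [0, 0, -9, 0, 0, 0]
    - [0, 0, -12, 0, 0, 0]
    - [0, 0, -12, 0, 0, 0]
    - [0, 0, -12, 0, 0, 0]
    - [0, 0, -12, 0, 0, 0]

```text
time_s: 14.5
position: [0.4391, -0.3314, 0.2492]
tool_rot: [[-1.0, 0.011, -0.001], [0.011, 1.0, 0.001], [0.001, 0.001, -1.0]]
ft_force: [-0.7, -0.6, 0.1]
grip_width: 0.085
gripper_force: 0.0
```

Run:
```python
from h import *
delta((.4399,-.3313,.25))
for n in('wrist','scene','top'):
    im=env.get_image(n);W=cloud(im)
    for c,z in(((.438,-.331),.155),((.5645,-.277),.155),((.4540,-.194),.131)):
        p=sel(W,c,.04,z-.006,z+.006);print(n,len(p),circ(p[:,:2]) if len(p)>9 else '',np.median(p[:,2]).round(4) if len(p) else '')
    if n=='wrist': save(im,'w4')
```

```text
t 14.5 pos [ 0.4391 -0.3314  0.2492] yaw_y 89.3 w 0.085 F [-0.7 -0.6  0.1]
shift cm [-0.08  0.01 -0.08] turn z 0
wrist 1005 [ 0.4389 -0.3314  0.0238] 0.1558
wrist 409 [ 0.5636 -0.278   0.0235] 0.1553
wrist 1003 [ 0.4539 -0.1952  0.0239] 0.1314
scene 64 [ 0.4404 -0.3295  0.0241] 0.1521
scene 65 [ 0.5662 -0.2759  0.0239] 0.1518
scene 70 [ 0.4565 -0.1922  0.0236] 0.1283
top 22 [ 0.4378 -0.3315  0.0242] 0.1538
top 103 [ 0.5634 -0.2777  0.0241] 0.1539
top 91 [ 0.4529 -0.1947  0.024 ] 0.1304
```

View pics/w4.png

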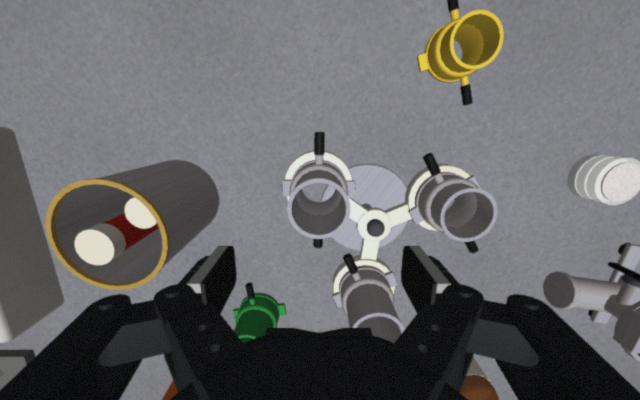

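The funnel stands upright in the ring, at (318,190). The rim is level, the spares haven't moved, and the hand is open and clear.

```bash
python3 -c "
from rig import env
print(env.close_job())"
```

```text
the job is handed in; nothing more can be done
None
```

The funnel was turned about 64° anticlockwise by its near wing, lifted straight out and set upright in the empty ring, then released at about 13.8 s with the spares, cap and stopper in place; the job is handed in, and no verdict was returned.

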